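Show which lens goes into which port

ROBOT

A 6-joint arm with a two-finger parallel gripper is mounted at the origin on the work surface. World frame = base frame: x ahead of the robot, y to its left, z up, the work surface at z = 0. Lengths are in m, angles in rad, forces in N, time in s.
With the tool pointing down it reaches from about 0.25 to 0.775 m from the base axis. Payload 4 kg.
Tool frame: the origin (TCP) lies midway between the tips of the shut fingers; the grasp point (between the pads) lies 19 mm behind it; z points along the fingers, y is the direction in which the jaws open and shut (so a half turn about z gives the same grasp; the last joint's range is limited). The gripper opens to 94 mm and grips with 3 to 60 N. Pads are 16 mm wide; open, the fingers measure 119 mm over their backs; the gripper's body (75 mm by 177 mm) begins 78 mm behind the grasp point.
Start: joints at [-1.366, 0.087, 1.371, -0, 1.684, -0.103], TCP at [0.167, -0.524, 0.206] pointing down, gripper open.
Joint ranges: [-3.1, 3.1], [-0.76, 2.03], [0.27, 2.55], [-1.08, 4.22], [0.17, 2.65], [-2.57, 2.57]. Speed limits (rad/s): [2.79, 2.79, 3.14, 3.14, 3.14, 3.14].

INTERFACE

Orientations are given as [roll, pitch, yaw] about the fixed x, y, z axes, in that order (R = Rz(yaw) Ry(pitch) Rx(roll)).
In Python, from bench import robot, cams gives the robot as it stands.
- The arm moves only by the tool step_arm, never from a script. Its argument "plan" is a list that holds one entry, the list of rows, each a list of 5 numbers: the shift along the world's x, y, z in mm, then the turn about the world's z in rad, then the opening in per cent of the stroke, from 0 (shut) to 100 (fully open). In form: [[[tx, ty, tz, turn, fingers], ...]]. A call has 1 to 8 rows; each row is the pose to reach, as a shift and turn from the pose commanded when the call began; what a row does not reach only later rows make up. A row lasts 1/12 s, in which the tool goes at most 41.7 mm and 7.16 degrees, less where a joint would pass 70% of its speed; a pose out of reach is approached as far as the arm can. A call with a gripper value outside its range is refused whole. The fingers move at their own pace and stop on an object; the grip force is fixed at half the most. Time passes only in rows, so rows that repeat a pose let the fingers close. It gives the time, the measured TCP pose, the force and the opening at its end, in the units of the state.
- robot.get_obs(): the state, without advancing time (a new reading comes with each control period).
- cams.snapshot(name): name is "side" or "top" or "wrist"; returns a dict with "frame" (384x512x3 uint8, red, green, blue), "camera_matrix" (3x3 intrinsics, pixels), "origin" and "attitude" of the camera in the world; the wrist camera has in their place "T_tool_cam" (4x4, takes a point from camera to tool coordinates, whose origin is the TCP and whose axes are the flange's). Camera axes: x right, y down, z forward; pixel columns grow to the right and rows downward; lengths in m; the calibration is good to about 2 mm. A picture is of the moment at which its call begins: read the wrist's pose just before it. There is no depth.
- robot.close_job(): hands the job in, once; it reports no verdict.
The state is a dict: "time": time; "joint_positions": joint angles; "qvel": joint speeds; "joint_torque": joint torques, N m; "tool_pos": TCP position; "ee_rot": TCP orientation; "wrist_force": force on the tool from outside, world axes, zero at the start; "wrist_torque": the same for the moment, N m; "width": finger opening in m.
Only numpy, scipy, OpenCV 4.12 (cv2) and the standard library are available. Lean on these libraries where they do the work, as an engineer would, in place of code of your own. Each camera call takes 0.05 s, during which the arm holds its last target. There are 200 camera calls.

TASK

Show the lab's camera which lens is to be fitted where. Bring the fingertips straight above the longest of the four lenses standing in the tray, a few centimetres clear of it, and hold still there for two seconds; then point the same way, for two seconds, at the one open port of the nosepiece (the other three have caps on). Then gently press the large button on the control box fully down to log it, let it go and draw back, without touching the lenses or the nosepiece, coming down over any other lens or cap, pressing the small button, or disturbing anything else.

Things in the scene. Friction and masses are not known exactly. Their poses are not given: they have to be found in the camera images.
- tray: low white square tray, 150 x 150 mm, fixed to the bench; origin under its centre. Inner floor 6 mm above the bench, rim 12 mm high. The four lenses stand on it, one near each corner (centres about 74 mm apart, in any order), with one loose cap in the middle
- lens_long_top (a point): centre of the top (nose) face of the longest lens, 95 mm above its underside. The lens is a loose upright black-and-metal barrel 32 mm in diameter, tapering at the top
- lens_medium_top (a point): centre of the top (nose) face of the medium lens, 68 mm above its underside. The lens is a loose upright black-and-metal barrel 32 mm in diameter, tapering at the top
- lens_short_top (a point): centre of the top (nose) face of the shortest lens, 48 mm above its underside. The lens is a loose upright black-and-metal barrel 30 mm in diameter, tapering at the top
- lens_stout_top (a point): centre of the top (nose) face of the stout lens, 54 mm above its underside. The lens is a loose upright black-and-metal barrel 42 mm in diameter, tapering at the top
- nosepiece: nosepiece: a fixed round aluminium disc, 156 mm in diameter and 30 mm high, lying flat, with a central steel hub (32 mm diameter, top 44 mm above the bench) and four ports on a circle of 46 mm radius, 90 degrees apart; origin under its centre, the open port towards its own +x. It may be turned any way
- open_port (a point): centre of the mouth of the open port: a steel collar 35 mm across outside, with a dark open bore 27 mm wide, its rim 40 mm above the bench
- cap_a (a point): top centre of a closed grey cap (37 mm across, top 44 mm above the bench) on a port of the nosepiece
- cap_b (a point): top centre of a second such cap
- cap_c (a point): top centre of a third such cap
- control_box: fixed white control box, 130 mm (x) x 160 mm (y) x 45 mm high; origin under its centre. On top: the large button at (-28, -45) mm, the small button at (-28, +45) mm and a fixed joystick at (+32, 0) mm, whose top is 100 mm above the bench
- log_button (a joint): the large round button: 0 = released, 0.006 m = fully down; springs back by itself. Moves straight down; fully down takes about 5 N
- log_button_top (a point): centre of the top of the large button (black, 34 mm in diameter), about 67 mm above the bench when released; moves down with it
- small_button (a joint): the small round button (16 mm in diameter): 0 = released, 0.004 m = fully down; to be left alone
- loose_cap: loose black cap, 24 mm across, 12 mm high, lying in the middle of the tray; origin at the centre of its underside
- oil_bottle: small loose bottle, 28 mm across, 70 mm high, standing on the bench; origin at the centre of its underside
- filter_cube: loose metal block, 40 x 40 x 45 mm high; origin at the centre of its underside
- slide_box: loose blue flat box, 80 x 100 x 32 mm high; origin at the centre of its underside
- eyepiece: loose grey upright cylinder, 36 mm across, 50 mm high; origin at the centre of its underside
- driver: loose screwdriver, 160 mm long, lying on the bench
- tissue_box: loose cardboard box, 50 x 70 x 45 mm high; origin at the centre of its underside

How it is judged:
On the way, in this order (a step that is already met when the one before it is completed fails the run):
1. the fingertips dwell straight above the longest lens, clear of it (horizontal distance between the grasp point and lens_long_top below 0.022 m and z of the grasp point in the frame of lens_long_top between 0.012 and 0.09 m), for 1.5 s.
2. the fingertips dwell straight above the open port, clear of it (horizontal distance between the grasp point and open_port below 0.022 m and z of the grasp point in the frame of open_port between 0.012 and 0.09 m), for 1.5 s.
3. the large button is pressed fully down by the fingers (value of joint log_button above 0.005 m and contact force between the fingers and log_button above 0.5 N), for 0.05 s.
At the end, for the whole second after the job is handed in: both buttons are released (within 1.5 mm of their top), the four lenses stand upright within 10 mm of where they were, and every bystander is within 20 mm of where it was (value of joint each of log_button, small_button below 0.0015 m and distance of each of lens_long_top, lens_medium_top, lens_short_top, lens_stout_top from where it was at the start of the episode below 0.01 m and angle between each of lens_long_top, lens_medium_top, lens_short_top, lens_stout_top's own z axis and vertical below 0.1 rad and distance of each of loose_cap, oil_bottle, filter_cube, slide_box, eyepiece, driver, tissue_box from where it was at the start of the episode below 0.02 m); the robot touches nothing.
It fails at once if a lens is touched, moved or lifted, or the nosepiece is touched (contact force between any of the fingers, the arm and lens_long above 0.3 N or contact force between any of the fingers, the arm and lens_medium above 0.3 N or contact force between any of the fingers, the arm and lens_short above 0.3 N or contact force between any of the fingers, the arm and lens_stout above 0.3 N or contact force between any of the fingers, the arm and nosepiece above 0.5 N or distance of any of lens_long_top, lens_medium_top, lens_short_top, lens_stout_top from where it was at the start of the episode above 0.01 m).
It fails at once if the fingertips come down over another lens or a cap (within 15 mm sideways, fingertips less than about 25 mm above it) ((horizontal distance between the grasp point and lens_medium_top below 0.015 m and z of the grasp point in the frame of lens_medium_top between -0.03 and 0.045 m) or (horizontal distance between the grasp point and lens_short_top below 0.015 m and z of the grasp point in the frame of lens_short_top between -0.03 and 0.045 m) or (horizontal distance between the grasp point and lens_stout_top below 0.015 m and z of the grasp point in the frame of lens_stout_top between -0.03 and 0.045 m) or (horizontal distance between the grasp point and cap_a below 0.015 m and z of the grasp point in the frame of cap_a between -0.03 and 0.045 m) or (horizontal distance between the grasp point and cap_b below 0.015 m and z of the grasp point in the frame of cap_b between -0.03 and 0.045 m) or (horizontal distance between the grasp point and cap_c below 0.015 m and z of the grasp point in the frame of cap_c between -0.03 and 0.045 m)).
It fails at once if the small button is pressed (value of joint small_button above 0.002 m).
It fails at once if the large button is pressed harder than 30 N (contact force between anything else and log_button above 30 N).
It fails at once if a bystander is moved or lifted by 20 mm (distance of any of loose_cap, oil_bottle, filter_cube, slide_box, eyepiece, driver, tissue_box from where it was at the start of the episode above 0.02 m).
It also fails if it takes over 58 s, if anything falls off the work surface, if the arm or the gripper's body presses on something with over 40 N, if the wrist force passes 120 N, or if a joint passes its speed limit or range.

## Working session

There is one attempt and no reset: what is moved stays moved. The work goes in short steps, Python scripts to look and compute and a tool call to move; the robot and the scene stay as the last step left them, time stands still between calls to the robot, and variables do not carry over. Pictures are saved under pics/ and viewed, about 8 in all and at most 12, crops included, and the job is handed in when it is done.

Besides the shell and the picture viewer there is one more tool, called after "Request:" as name(argument=value, ...) on one line, values as JSON. step_arm: Moves the arm, as the interface text tells. Its arguments: {"type":"object","properties":{"plan":{"type":"array"}},"required":["plan"]}

```bash
mkdir -p pics; cat > h.py <<'E'
from bench import robot, cams
import numpy as np, cv2
def snap(n,f):
    s=cams.snapshot(n); cv2.imwrite(f'pics/{f}.png',s['frame'][:,:,::-1]); np.savez(f'pics/{f}.npz',**{k:np.array(v) for k,v in s.items()}); return s
def ray(f,u,v,z):
    d=np.load(f'pics/{f}.npz'); K=d['camera_matrix']; A=d['attitude']; o=d['origin']
    if A.shape!=(3,3):
        from scipy.spatial.transform import Rotation as R; A=R.from_euler('xyz',A).as_matrix()
    r=A@np.linalg.solve(K,[u,v,1]); return o+r*(z-o[2])/r[2]
E
python3 - <<'E'
from h import *
for n in('top','side'):
    s=snap(n,n+'1'); print(n,s['origin'],s['attitude'],s['camera_matrix'])
o=robot.get_obs(); print(o['time'],o['tool_pos'],o['ee_rot'],o['width'])
a=cv2.imread('pics/top1.png'); cv2.imwrite('pics/top1b.png',cv2.resize(a,(800,600),interpolation=cv2.INTER_CUBIC))
E
```

```text
top [3.02658676e-01 7.97278967e-04 1.37581170e+00] [-2.93955121e+00 -1.70606603e-03 -1.54227890e+00] [[458.58207614   0.         261.68215269]
 [  0.         458.58207614 187.1763744 ]
 [  0.           0.           1.        ]]
side [0.48427552 0.79234688 0.94645783] [-2.39946689 -0.01575455 -3.00777392] [[357.68541919   0.         253.91806085]
 [  0.         357.68541919 191.12725371]
 [  0.           0.           1.        ]]
0.1 [ 0.16653404 -0.52367639  0.20443509] [-3.13965222e+00 -1.78671941e-04  3.07824863e-01] 0.09419979512041203
```

View pics/top1b.png

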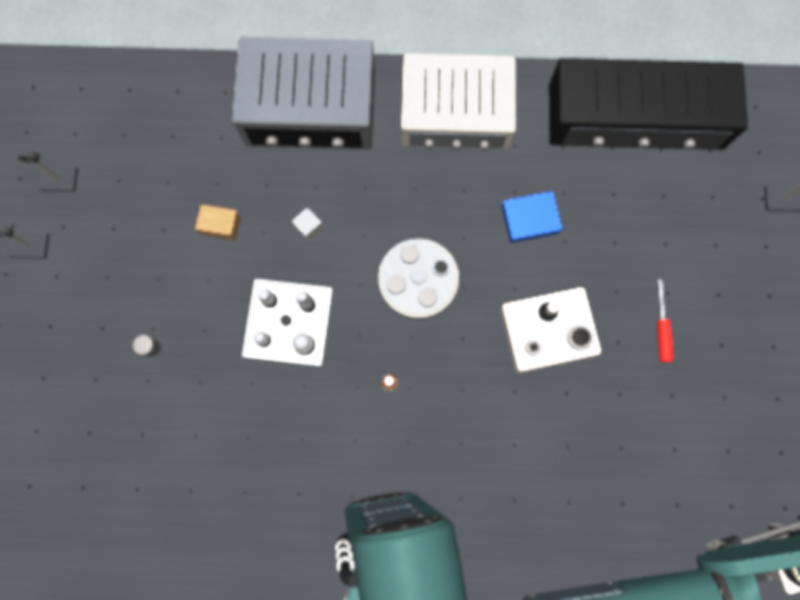

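View pics/side1.png

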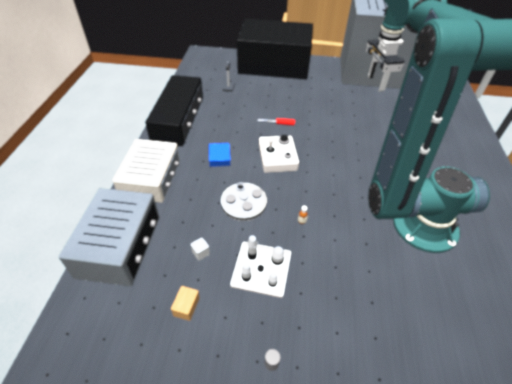

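The top view (800x600) shows the tray at (287,322), the nosepiece at (418,277) with its open port near (441,267), and the control box at (551,329) with the large button at (580,337). The arm is clear of all three. In the side view the longest lens looks to be at the tray's upper left. I'll enlarge both.

```bash
python3 - <<'E'
from h import *
a=cv2.imread('pics/top1.png'); b=cv2.imread('pics/side1.png')
f=lambda im,x,y,w,h:cv2.resize(im[y:y+h,x:x+w],(400,300),interpolation=cv2.INTER_CUBIC)
# scales: top tray 5x(80x60), nose 5x, box 5x ; side 5x
cv2.imwrite('pics/z.png',np.vstack([np.hstack([f(a,145,175,80,60),f(a,228,147,80,60)]),np.hstack([f(a,315,180,80,60),f(b,222,230,80,60)])]))
E
```

```text
(no output)
```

View pics/z.png

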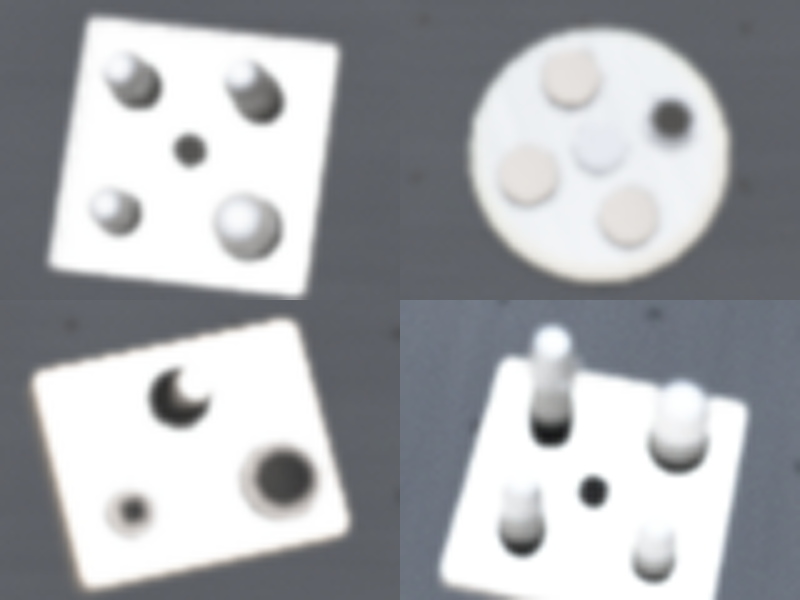

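The crop shows:
- The longest lens has its top at top px (193,190) and side px (252.4,238).
- The open port is at top px (282,171).
- The large button is at top px (371.8,215) and the small one at (341.5,222).

```bash
python3 - <<'E'
from h import *
for n,f,u,v,z in[('long','top1',193,190,.101),('long s','side1',252.4,238,.101),('med?','top1',145+125/5,175+68/5,.074),('stout','top1',145+240/5,175+215/5,.06),('port','top1',282,171,.04),('hub','top1',228+200/5,147+148/5,.044),('button','top1',371.8,215,.067),('small','top1',341.6,222.2,.06),('joy','top1',315+190/5,180+85/5,.1),('bottle','top1',389*.64,381*.64,.07),('capA','top1',228+172/5,147+78/5,.044)]:
    print(n,ray(f,u,v,z).round(4))
print(robot.get_obs()['joint_positions'])
E
```

```text
long [0.55   0.2004 0.101 ]
long s [0.5545 0.2032 0.101 ]
med? [0.5574 0.2714 0.074 ]
stout [0.4756 0.2019 0.06  ]
port [ 0.6274 -0.0531  0.04  ]
hub [ 0.6081 -0.0116  0.044 ]
button [ 0.4981 -0.313   0.067 ]
small [ 0.4757 -0.2271  0.06  ]
joy [ 0.5431 -0.2529  0.1   ]
bottle [0.4052 0.0376 0.07  ]
capA [0.6506 0.0063 0.044 ]
[-1.36606824e+00  8.78816986e-02  1.37207511e+00 -2.21153576e-05
  1.68358436e+00 -1.03099417e-01]
```

Request:
step_arm(plan=[[[8,15,5,0,0],[24,45,10,0,0],[40,76,10,0,0],[56,106,10,0,0],[72,136,10,0,0],[88,166,10,0,0],[104,196,10,0,0],[120,226,10,0,0]]])

```text
time: 0.77
tool_pos: [0.2869, -0.2964, 0.215]
ee_rot: [-3.141, 0.0, 0.307]
wrist_force: [1.3, 0.2, -0.3]
width: 0.0441
```

Request:
step_arm(plan=[[[16,30,0,0,0],[32,60,0,0,0],[48,91,0,0,0],[64,121,0,0,0],[80,151,0,0,0],[96,181,0,0,0],[112,211,0,0,0],[128,242,0,0,0]]])

```text
time: 1.43
tool_pos: [0.4148, -0.0545, 0.2151]
ee_rot: [3.142, 0.0, 0.308]
wrist_force: [0.4, -0.2, 0.2]
width: 0.0003
```

Request:
step_arm(plan=[[[16,30,0,0,0],[32,60,0,0,0],[48,91,0,0,0],[64,121,0,0,0],[80,151,0,0,0],[96,181,0,0,0],[112,211,0,0,0],[112,211,0,0,0]]])

```text
time: 2.1
tool_pos: [0.5276, 0.1595, 0.2135]
ee_rot: [-3.139, 0.001, 0.313]
wrist_force: [-0.5, -0.9, -0.4]
width: 0.0006
```

Request:
step_arm(plan=[[[12,21,0,0,0],[24,42,0,0,0],[24,42,0,0,0],[24,42,0,0,0]]])

```text
time: 2.43
tool_pos: [0.5502, 0.1967, 0.2144]
ee_rot: [3.141, 0.002, 0.309]
wrist_force: [0.2, -0.9, 0.5]
width: 0.0005
```

```bash
cat >> h.py <<'E'
from scipy.spatial.transform import Rotation as R
def wsnap(f):
    o=robot.get_obs(); s=snap('wrist',f); T=np.eye(4); T[:3,:3]=R.from_euler('xyz',o['ee_rot']).as_matrix(); T[:3,3]=o['tool_pos']
    np.save(f'pics/{f}_T.npy',T@s['T_tool_cam']); print(o['time'],o['tool_pos'])
def wray(f,u,v,z):
    M=np.load(f'pics/{f}_T.npy'); K=np.load(f'pics/{f}.npz')['camera_matrix']; r=M[:3,:3]@np.linalg.solve(K,[u,v,1]); return M[:3,3]+r*(z-M[2,3])/r[2]
E
python3 -c "
from h import *
wsnap('w1')"
```

```text
2.4333 [0.55023881 0.1967338  0.21444443]
```

View pics/w1.png

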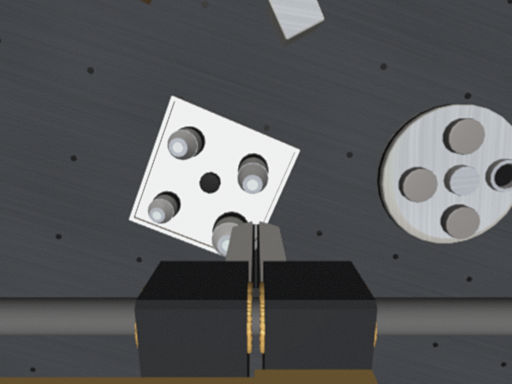

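The wrist view shows the longest lens's top at about (252,185), the neighbouring stout lens at (228,240), and the open port at about (505,174).

```bash
python3 -c "
from h import *
for u,v,z in[(252,185,.101),(178,147,.074),(158,215,.054),(226,242,.06),(505,175,.04),(464,180,.044)]: print(u,v,wray('w1',u,v,z).round(4))
d=np.load('pics/w1.npz');print(d['T_tool_cam'].round(3))"
```

```text
252 185 [0.5522 0.2019 0.101 ]
178 147 [0.5599 0.2764 0.074 ]
158 215 [0.4824 0.282  0.054 ]
226 242 [0.4777 0.207  0.06  ]
505 175 [ 0.6295 -0.0498  0.04  ]
464 180 [ 0.6117 -0.0088  0.044 ]
[[ 0.    -0.971 -0.239  0.068]
 [ 1.     0.    -0.001 -0.001]
 [ 0.001 -0.239  0.971 -0.179]
 [ 0.     0.     0.     1.   ]]
```

The wrist view gives (0.552, 0.202), in agreement with the fixed cameras. Descending to TCP z of about 0.136 (grasp point about 54 mm above the top) and dwelling.

Request:
step_arm(plan=[[[0,0,-20,0,0],[0,0,-40,0,0],[0,0,-60,0,0],[0,0,-72,0,0],[0,0,-78,0,0],[0,0,-78,0,0],[0,0,-78,0,0],[0,0,-78,0,0]]])

```text
time: 3.15
tool_pos: [0.5514, 0.1968, 0.1392]
ee_rot: [3.141, -0.003, 0.307]
wrist_force: [0.1, 0.6, 0.4]
width: 0.001
```

Request:
step_arm(plan=[[[0,0,0,0,0],[0,0,0,0,0],[0,0,0,0,0],[0,0,0,0,0],[0,0,0,0,0],[0,0,0,0,0],[0,0,0,0,0],[0,0,0,0,0]]])

```text
time: 3.82
tool_pos: [0.5506, 0.1968, 0.1374]
ee_rot: [3.142, 0.0, 0.308]
wrist_force: [0.5, 0.0, 0.4]
width: 0.0006
```

Request:
step_arm(plan=[[[0,0,0,0,0],[0,0,0,0,0],[0,0,0,0,0],[0,0,0,0,0],[0,0,0,0,0],[0,0,0,0,0],[0,0,0,0,0],[0,0,0,0,0]]])

```text
time: 4.48
tool_pos: [0.5506, 0.1968, 0.1375]
ee_rot: [3.141, -0.0, 0.308]
wrist_force: [-0.6, -0.7, -0.2]
width: 0.0002
```

Request:
step_arm(plan=[[[0,0,0,0,0],[0,0,0,0,0],[0,0,0,0,0],[0,0,0,0,0],[0,0,0,0,0],[0,0,0,0,0],[0,0,0,0,0],[0,0,0,0,0]]])

```text
time: 5.15
tool_pos: [0.5506, 0.1968, 0.1375]
ee_rot: [3.141, -0.0, 0.308]
wrist_force: [-0.9, 0.2, -0.7]
width: 0.0004
```

Request:
step_arm(plan=[[[0,0,15,0,0],[0,0,45,0,0],[4,-12,60,0,0],[14,-44,60,0,0],[24,-76,60,0,0],[34,-108,60,0,0],[44,-140,60,0,0],[54,-172,60,0,0]]])

```text
time: 5.82
tool_pos: [0.6049, 0.0234, 0.1977]
ee_rot: [3.141, -0.0, 0.308]
wrist_force: [1.1, 0.3, -0.0]
width: 0.0003
```

Request:
step_arm(plan=[[[10,-32,0,0,0],[18,-60,0,0,0],[24,-76,0,0,0],[24,-76,0,0,0],[24,-76,0,0,0],[24,-76,0,0,0]]])

```text
time: 6.32
tool_pos: [0.6285, -0.0498, 0.1975]
ee_rot: [-3.141, -0.0, 0.309]
wrist_force: [-0.1, -0.5, -0.4]
width: 0.0003
```

```bash
python3 -c "
from h import *
wsnap('w2')"
```

```text
6.3167 [ 0.62845686 -0.04984215  0.19751218]
```

View pics/w2.png

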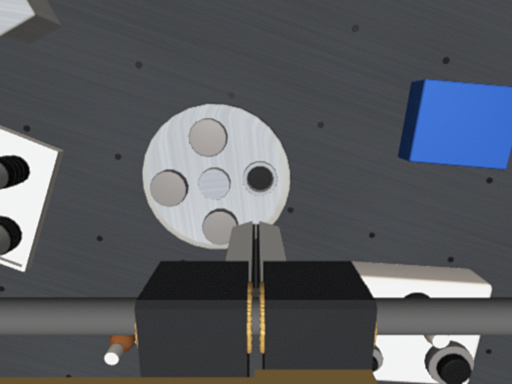

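The open port shows at (260,178) and the large button at about (455,366).

```bash
python3 -c "
from h import *
print(wray('w2',260,178,.04),wray('w2',455,366,.067))"
```

```text
[ 0.63046704 -0.05228448  0.04      ] [ 0.50594869 -0.30820485  0.067     ]
```

Request:
step_arm(plan=[[[2,-2,-20,0,0],[2,-2,-50,0,0],[2,-2,-80,0,0],[2,-2,-105,0,0],[2,-2,-117,0,0],[2,-2,-117,0,0],[2,-2,-117,0,0],[2,-2,-117,0,0]]])

```text
time: 7.03
tool_pos: [0.632, -0.0528, 0.083]
ee_rot: [3.14, -0.004, 0.309]
wrist_force: [-0.4, 0.2, 1.0]
width: 0.0005
```

Request:
step_arm(plan=[[[0,0,0,0,0],[0,0,0,0,0],[0,0,0,0,0],[0,0,0,0,0],[0,0,0,0,0],[0,0,0,0,0],[0,0,0,0,0],[0,0,0,0,0]]])

```text
time: 7.7
tool_pos: [0.6306, -0.0532, 0.0804]
ee_rot: [3.142, 0.0, 0.308]
wrist_force: [-0.2, 0.0, -0.1]
width: 0.0002
```

Request:
step_arm(plan=[[[0,0,0,0,0],[0,0,0,0,0],[0,0,0,0,0],[0,0,0,0,0],[0,0,0,0,0],[0,0,0,0,0],[0,0,0,0,0],[0,0,0,0,0]]])

```text
time: 8.37
tool_pos: [0.6306, -0.0532, 0.0805]
ee_rot: [3.142, 0.0, 0.308]
wrist_force: [-0.3, 0.2, 0.2]
width: 0.0004
```

Request:
step_arm(plan=[[[0,0,0,0,0],[0,0,0,0,0],[0,0,0,0,0],[0,0,0,0,0],[0,0,0,0,0],[0,0,0,0,0],[0,0,0,0,0],[0,0,0,0,0]]])

```text
time: 9.03
tool_pos: [0.6306, -0.0532, 0.0805]
ee_rot: [3.141, -0.0, 0.308]
wrist_force: [0.0, -0.7, 0.4]
width: 0.0003
```

Request:
step_arm(plan=[[[0,0,20,0,0],[0,0,55,0,0],[0,0,90,0,0],[0,0,105,0,0],[-12,-24,110,0,0],[-27,-54,110,0,0],[-42,-84,110,0,0],[-57,-114,110,0,0]]])

```text
time: 9.7
tool_pos: [0.5731, -0.168, 0.1909]
ee_rot: [3.141, -0.001, 0.309]
wrist_force: [-0.3, -0.1, 0.1]
width: 0.0007
```

Request:
step_arm(plan=[[[-15,-30,0,0,0],[-30,-60,0,0,0],[-45,-90,0,0,0],[-60,-120,0,0,0],[-71,-142,0,0,0],[-71,-142,0,0,0],[-71,-142,0,0,0],[-71,-142,0,0,0]]])

```text
time: 10.37
tool_pos: [0.5029, -0.3086, 0.1905]
ee_rot: [-3.141, -0.001, 0.308]
wrist_force: [0.1, 0.2, -0.3]
width: 0.0002
```

```bash
python3 -c "
from h import *
wsnap('w3')"
```

```text
10.3667 [ 0.50289427 -0.30858877  0.19052846]
```

View pics/w3.png

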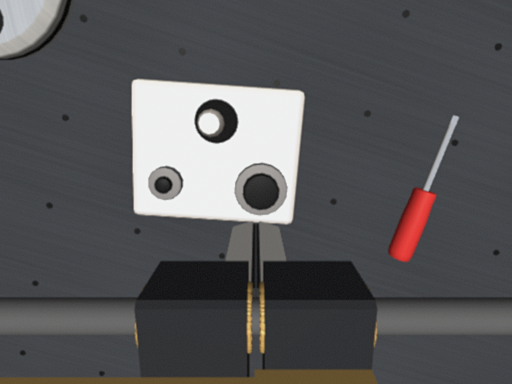

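The large button's top is at (261,191), the small one's at (163,184). The box is clear under the fingers.

```bash
python3 -c "
from h import *
print(wray('w3',261,191,.067),wray('w3',163,184,.06))"
```

```text
[ 0.50016041 -0.31317475  0.067     ] [ 0.4775492  -0.22582747  0.06      ]
```

Request:
step_arm(plan=[[[-1,-2,-20,0,0],[-1,-2,-50,0,0],[-1,-2,-80,0,0],[-1,-2,-95,0,0],[-1,-2,-103,0,0],[-1,-2,-103,0,0],[-1,-2,-103,0,0],[-1,-2,-103,0,0]]])

```text
time: 11.08
tool_pos: [0.503, -0.3114, 0.0896]
ee_rot: [3.139, -0.002, 0.309]
wrist_force: [0.8, -0.4, -0.0]
width: 0.0006
```

Request:
step_arm(plan=[[[-2,-2,-5,0,0],[-2,-2,-10,0,0],[-2,-2,-14,0,0],[-2,-2,-17,0,0],[-2,-2,-18,0,0],[-2,-2,-18,0,0],[-2,-2,-18,0,0]]])

```text
time: 11.67
tool_pos: [0.4996, -0.3132, 0.0694]
ee_rot: [-3.142, 0.0, 0.308]
wrist_force: [-0.3, -0.9, 0.2]
width: 0.0004
```

Request:
step_arm(plan=[[[0,0,-1,0,0],[0,0,-2,0,0],[0,0,-3,0,0],[0,0,-4,0,0],[0,0,-4,0,0],[0,0,-4,0,0]]])

```text
time: 12.17
tool_pos: [0.4998, -0.3133, 0.0659]
ee_rot: [3.141, -0.0, 0.308]
wrist_force: [0.1, 0.8, 2.2]
width: 0.0004
```

Request:
step_arm(plan=[[[0,0,-1,0,0],[0,0,-2,0,0],[0,0,-2,0,0],[0,0,-2,0,0]]])

```text
time: 12.5
tool_pos: [0.4998, -0.3133, 0.0638]
ee_rot: [3.141, -0.0, 0.308]
wrist_force: [-0.9, -0.1, 4.9]
width: 0.0007
```

Request:
step_arm(plan=[[[0,0,-1,0,0],[0,0,-1,0,0],[0,0,-2,0,0],[0,0,-2,0,0],[0,0,-2,0,0]]])

```text
time: 12.92
tool_pos: [0.4998, -0.3133, 0.0617]
ee_rot: [3.141, -0.0, 0.308]
wrist_force: [0.5, -0.0, 4.8]
width: 0.0007
```

Request:
step_arm(plan=[[[0,0,-0.5,0,0],[0,0,-1,0,0],[0,0,-1,0,0]]])

```text
time: 13.17
tool_pos: [0.4998, -0.3133, 0.0612]
ee_rot: [3.141, -0.0, 0.308]
wrist_force: [-0.3, 1.0, 7.0]
width: 0.0003
```

Request:
step_arm(plan=[[[0,0,-0.5,0,0],[0,0,-1,0,0],[0,0,-1,0,0],[0,0,-1,0,0]]])

```text
time: 13.5
tool_pos: [0.4998, -0.3133, 0.0612]
ee_rot: [3.141, -0.001, 0.308]
wrist_force: [-1.0, 1.0, 10.4]
width: 0.0003
```

The TCP stays at z = 0.0612 while the force climbs to about 10 N, so the button is on its stop. Drawing back.

Request:
step_arm(plan=[[[0,0,2,0,0],[0,0,6,0,0],[0,0,12,0,0],[0,0,30,0,0],[0,0,60,0,0],[0,0,90,0,0],[0,0,120,0,0],[0,0,130,0,0]]])

```text
time: 14.17
tool_pos: [0.5009, -0.3141, 0.1941]
ee_rot: [3.136, -0.004, 0.308]
wrist_force: [-0.0, -0.2, 0.3]
width: 0.0001
```

Request:
step_arm(plan=[[[-15,0,0,0,0],[-40,0,0,0,0],[-65,0,0,0,0],[-80,0,0,0,0],[-80,0,0,0,0],[-80,0,0,0,0],[-80,0,0,0,0]]])

```text
time: 14.75
tool_pos: [0.4199, -0.313, 0.1886]
ee_rot: [-3.14, 0.0, 0.308]
wrist_force: [-0.9, -0.1, -0.6]
width: 0.0006
```

```bash
python3 -c "
from h import *
snap('top','top2'); o=robot.get_obs(); print(o['time'],o['tool_pos'],o['wrist_force'])
a=cv2.imread('pics/top2.png'); cv2.imwrite('pics/top2b.png',cv2.resize(a,(800,600)))"
```

```text
14.8 [ 0.42016298 -0.31299601  0.188677  ] [ 0.00240303 -0.63716098 -0.66975822]
```

View pics/top2b.png

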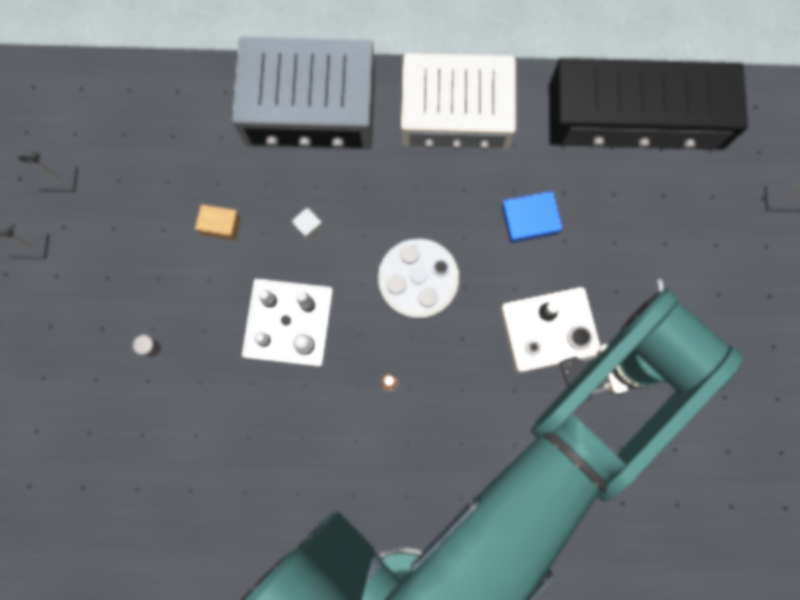

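Everything visible is where it was: lenses, caps, bottle, boxes and button. The fingers are clear. Only the screwdriver is partly hidden, behind the arm. Handing in.

```bash
python3 -c "
from bench import robot
print(robot.close_job())"
```

```text
the job is handed in; nothing more can be done
None
```

I pointed at the longest lens, then at the open port, then pressed the large button fully and drew back. The job was handed in at about 15 s of the 58 s limit, and no verdict was reported.

- **Longest lens:** I held for about 2.3 s with the grasp point about 55 mm above its top. The hold was about 5 mm off to the side (limit 22 mm).
- **Open port:** I held for about 2.3 s with the grasp point about 60 mm above the mouth, within about 1 mm sideways of the last wrist-camera estimate.
- **Large button:** The fingers stopped moving at z = 0.0612 m while the force rose from 5 to 10 N, so the button was on its stop. The highest reading was about 10 N (limit 30 N).

The last overhead picture shows the lenses, loose cap, bottle, boxes and eyepiece where they were. The wrist force was back to noise level after I drew back.

- **Screwdriver:** The arm partly hid it in the last picture, so I could not fully check it, but the fingers never went near it.
- **Button release:** I judged this only from the overhead picture and the force reading, as there is no direct reading of the joint.

No check failed. Position estimates from the different cameras agreed within about 5 mm, except one edge-of-view reading of the button that was about 8 mm off in x; I re-measured it from directly above before pressing.

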